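# Set the tile-length stop one hole longer

## Task

Reset the tile-length stop for longer tiles. First take the flat stop gauge by its yellow grip out of its wooden stand and push its blade down into the slot of the jig until its shoulders rest on the block; then pull up the red lock plunger, slide the blue carriage to the next hole towards the gauge, and push the plunger all the way down so that its pin is fully home in that hole. The spring does not seat the pin by itself, so finish while still holding the plunger fully down with the gripper; leave the pot, the tape and the tiles where they are.

Things in the scene. Friction and masses are not known exactly. Their poses are not given: they have to be found in the camera images.
- jig: Fixed jig on the table: wooden base 78 x 224 x 10 mm, a steel ladder bar along its y axis (rung tops 30 mm above the base's underside), a dark slotted block at its +y end. Origin on the underside, below the pin's starting hole; x across the ladder, y along it towards the slotted block, z up. Holes (14 mm long gaps between rungs, for a 9 mm round-ended pin) lie at y = -40, 0 and +40 mm; the pin starts in the one at 0.
- slot (a point): Centre of the mouth of the slot in the block, 79.5 mm along +y from the jig's origin, 40 mm up; block top 56 x 35 mm. Slot 40 mm along the jig's x, 8 mm along y, 30 mm deep, with a 2 mm chamfer. Axes as the jig's.
- carriage_travel (a joint): Position of the blue carriage along the ladder, m: about 0 at the start, +0.040 at the next hole (grows towards the slotted block, range -0.045 to 0.058). About 2.5 N of sliding friction. Carriage 72 mm across, 64 mm long (32 mm either side of the pin), top 54 mm above the jig's underside; a brass collar of diameter 18 mm goes up to 64 mm. With the gauge in the slot the carriage stops against the gauge's shoulder about 0.5 to 2 mm past the next hole's centre.
- plunger: Red lock plunger on the carriage: round knob 28 mm tall, diameter 24 mm, with a cap of diameter 30 mm on its uppermost 5 mm. Origin at the knob's centre, 80 mm above the jig's underside when the pin is home; z up, it moves straight up and down in the carriage and slides along with it.
- plunger_travel (a joint): Height of the plunger, m: 0 = pin fully home (hard stop), at rest about 0.005, pin tip clear of the rung tops at 0.012 and above, 0.020 fully up. Spring of 600 N/m centred near 0.005: about 3 N of push holds it fully home, about 7 N lifts it to 0.016. Let go, it springs back to 0.005 (or rests on a rung).
- gauge: Loose stop gauge, about 120 g, 80 mm tall, upright in its stand at the start. Origin at the tip of its blade; z up to the grip. Blade 36 mm (x) by 6 mm (y), 28 mm long, its last 4 mm thinned to 32 x 3 mm; then shoulders 48 x 14 mm from z = 28 to 40 mm, then a yellow grip 26 mm (x) by 14 mm (y) from z = 40 to 80 mm. Seated in the slot, x and y lie along the jig's x and y (either way round) and its origin is 28 mm below the slot's mouth.
- gauge_stand: Fixed wooden block 70 x 40 x 40 mm with a pocket, in which the gauge stands with its shoulders on the block's top; origin at the centre of the underside, axes along the gauge's; at the start the gauge's origin is 12 mm straight above it.
- glaze_pot_1: Bystander: orange glaze pot with white lid, diameter 49, 51 mm tall, origin at the centre of the underside; leave alone.
- tan_tape: Bystander: roll of tan masking tape, 104 x 102 x 25 mm, on the board behind the jig, origin at the underside; leave alone.
- blue_tile: Bystander: dark blue test tile 30 x 45 x 9 mm on the board behind the jig, origin at the underside; leave alone.
- green_tile: Bystander: green test tile 30 x 45 x 9 mm on the board behind the jig, origin at the underside; leave alone.

How it is judged:
By the outcome, as a careful person would: the job done as asked, in the order asked, and still so for the second after the job is handed in, while the arm keeps its last pose, push and grip.
It also fails if it takes over 53 s, if anything falls off the work surface, if the arm or the gripper's body presses on something with over 40 N, if the wrist force passes 120 N, or if a joint passes its speed limit or range.

## Robot

A 7-joint arm with a two-finger parallel gripper is mounted at the origin on a cart in front of the work surface, level with it; the furniture and walls round the work are solid. World frame = base frame: x ahead of the robot, y to its left, z up, the work surface at z = 0. Lengths are in mm, angles in rad, forces in N, time in s.
With the tool pointing down it reaches from about 400 to 925 mm from the base axis. Payload 4.1 kg.
Tool frame: the origin (TCP) lies on the centre line of the jaws, within the pads' length; the fingertips stand 19 mm ahead of it and the grasp point (between the pads) is the TCP; z points along the fingers, y is the line along which they close (so a half turn about z gives the same grasp; the last joint's range is limited). The gripper opens to 85 mm and grips with 20 to 120 N. Pads are 22 mm wide; open, the fingers measure 114 mm over their backs; the gripper's body (76 mm by 85 mm) begins 54 mm behind the grasp point. The pads swing forward as they close: fully open they stand 13 mm farther back than shut.
Start: joints at [1.175, 0.398, 0.045, 1.537, -0.019, 1.207, -0.051], TCP at [190.136, -621.602, 250.347] pointing down, gripper open.
Joint ranges: [-2.82, 2.82], [-0.49, 2.23], [-1.37, 1.46], [0, 2.46], [-1.36, 4.5], [0.23, 2], [-2.94, 2.94]. Speed limits (rad/s): [2.57, 2.57, 3.14, 3.14, 3.14, 3.14, 3.14].

## Interface

Orientations are given as a 3x3 rotation matrix whose columns are the frame's x, y, z axes.
In Python, from workcell import manip, vision gives the robot as it stands.
- The arm moves only by the shell command python3 -m crank 'ROWS' [FORCE]. ROWS is JSON, a list of rows, each a list of 5 numbers: the shift along the tool's x, y, z in m, then the turn about the tool's z in rad, then the gripper command: -1 is fully open, 1 is shut, values between are in proportion. A call has 1 to 20 rows; each row shifts and turns the commanded pose from where the row before left it, along the tool's axes as they then stand; what a row does not reach is not made up. A row lasts 1/12 s, in which the tool goes at most 41.7 mm and 7.16 degrees, less where a joint would pass 70% of its speed; a pose out of reach is approached as far as the arm can. A call with a gripper value outside its range is refused whole. The fingers move at their own pace and stop on an object; FORCE is the grip in N (left out, the last holds). Time passes only in rows, so rows that do not move let the fingers close. It gives the time, the measured TCP pose, the force, the opening and the grip force at its end, in the units of the state.
- manip.state(): the state, without advancing time (a new reading comes with each control period).
- vision.capture(name): name is "side" or "top" or "wrist"; returns a dict with "frame" (420x560x3 uint8, blue, green, red), "intrinsics" (3x3 intrinsics, pixels), "extrinsics" (4x4, takes a point from world to camera coordinates). Camera axes: x right, y down, z forward; pixel columns grow to the right and rows downward; lengths in mm; the calibration is good to about 2 mm. A picture is of the moment at which its call begins. There is no depth.
- manip.finish_job(): hands the job in; it is judged then, once.
The state is a dict: "clock": time; "joint_pos": joint angles; "joint_velocities": joint speeds; "tau": joint torques, N m; "tcp_pos": TCP position; "orientation": TCP orientation; "wrist_force": force on the tool from outside, world axes, zero at the start; "wrist_torque": the same for the moment, N m; "gripper_width": opening from 0.0 (shut) to 1.0 (fully open); "grip_force": force on a finger pad.
Only numpy, scipy, OpenCV 4.12 (cv2) and the standard library are available. Lean on these libraries where they do the work, as an engineer would, in place of code of your own. Each camera call takes 0.05 s, during which the arm holds its last target. There are 200 camera calls.

## Working session

There is one attempt and no reset: what is moved stays moved. The work goes in short steps, Python scripts to look and compute and a shell command to move; the robot and the scene stay as the last step left them, time stands still between calls to the robot, and variables do not carry over. Pictures are saved under pics/ and viewed, at most 10 in all, crops included, and the job is handed in when it is done.

```bash
mkdir -p pics; ls; python3 - <<'E'
from workcell import manip, vision
import cv2, numpy as np, pickle
d={n:vision.capture(n) for n in("side","top","wrist")}
pickle.dump(d,open('c0.pkl','wb'))
for n in d: print(n,d[n]["intrinsics"].tolist(),np.round(d[n]["extrinsics"],3).tolist())
cv2.imwrite('pics/top0.png',cv2.resize(d["top"]["frame"],(800,600)));cv2.imwrite('pics/side0.png',cv2.resize(d["side"]["frame"],(800,600)))
s=manip.state();print(s["orientation"],s["clock"],s["tcp_pos"],s["wrist_force"])
E
```

```text
pics
side [[383.1018464859536, 0.0, 279.1747491777001], [0.0, 383.1018464859536, 211.1679513600749], [0.0, 0.0, 1.0]] [[0.901, -0.433, 0.02, -537.969], [-0.267, -0.592, -0.761, 234.717], [0.341, 0.68, -0.649, 687.075], [0.0, 0.0, 0.0, 1.0]]
top [[529.089227285218, 0.0, 282.2662282859476], [0.0, 529.089227285218, 212.18490318624515], [0.0, 0.0, 1.0]] [[-0.016, -1.0, 0.005, 47.42], [-0.991, 0.015, -0.13, 581.871], [0.13, -0.007, -0.991, 1047.24], [0.0, 0.0, 0.0, 1.0]]
wrist [[346.9212909324539, 0.0, 279.06239148493086], [0.0, 346.9212909324539, 211.99481968664793], [0.0, 0.0, 1.0]] [[0.293, -0.956, -0.001, -649.252], [-0.924, -0.283, 0.259, -34.574], [-0.248, -0.075, -0.966, 377.474], [0.0, 0.0, 0.0, 1.0]]
[[ 9.56252525e-01  2.92542060e-01 -5.01463758e-04]
 [ 2.92542475e-01 -9.56251613e-01  1.32398506e-03]
 [-9.22042101e-05 -1.41276351e-03 -9.99998998e-01]] 0.15 [ 190.00789708 -621.15953874  249.52242465] [0.01577126 0.16910736 0.11586829]
```

View pics/top0.png

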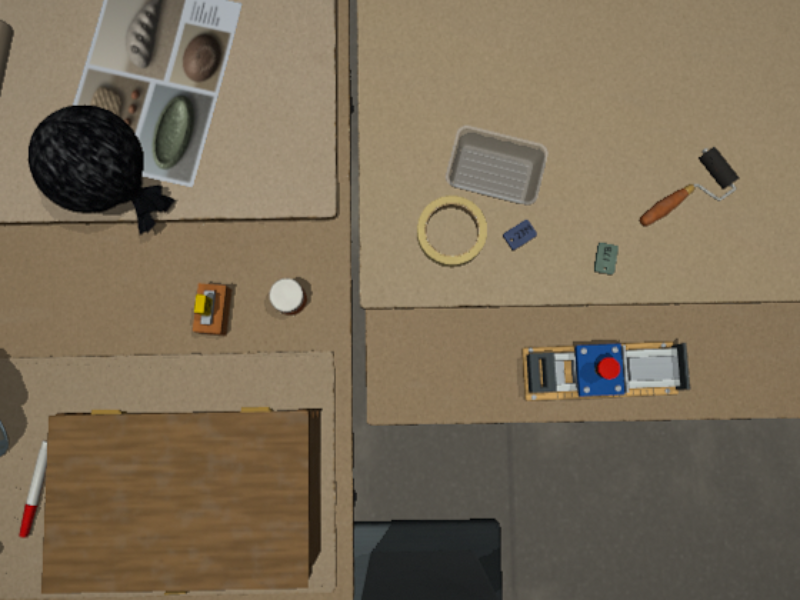

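View pics/side0.png

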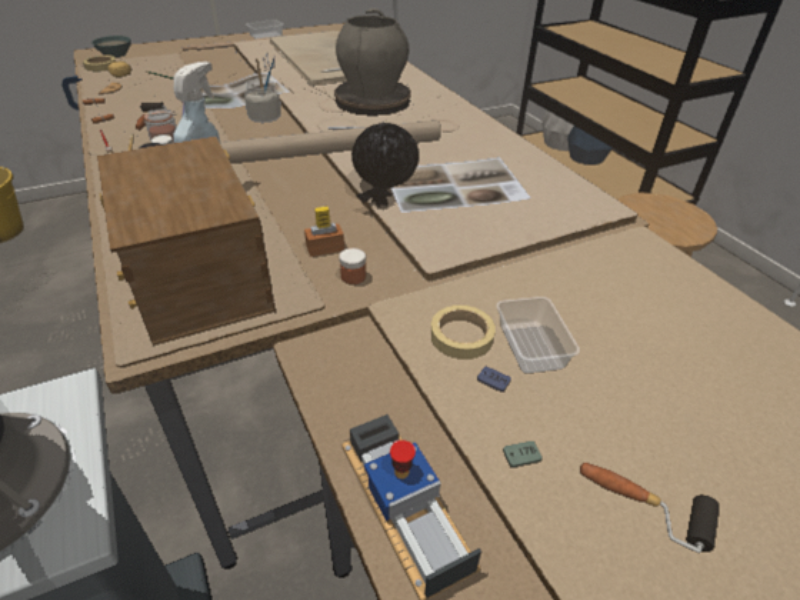

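Top view (800x600 pixels): gauge grip is at (203,303) in its stand, the pot at (287,296), the red knob at (608,369) and the slot block at (543,372), on the +y side. Side view: grip at (322,217), red cap at (402,452), slot at (375,432). A tall wooden cabinet stands between the robot and the gauge.

```bash
cat > h.py <<'E'
import numpy as np, cv2, pickle
def ray(d,p):
    K,E=d["intrinsics"],np.array(d["extrinsics"]);R,t=E[:3,:3],E[:3,3]
    v=R.T@np.linalg.solve(K,[p[0],p[1],1.]);return -R.T@t,v/np.linalg.norm(v)
def plane(d,p,z):
    c,v=ray(d,p);return c+v*(z-c[2])/v[2]
def tri(*dp):
    A=np.zeros((3,3));b=np.zeros(3);rs=[ray(*x) for x in dp]
    for c,v in rs: P=np.eye(3)-np.outer(v,v);A+=P;b+=P@c
    X=np.linalg.solve(A,b);return X,[float(np.linalg.norm((np.eye(3)-np.outer(v,v))@(X-c))) for c,v in rs]
def proj(d,X):
    E=np.array(d["extrinsics"]);q=d["intrinsics"]@(E[:3,:3]@np.array(X)+E[:3,3]);return q[:2]/q[2]
def mask(d,lo,hi):
    return cv2.inRange(cv2.cvtColor(d["frame"],cv2.COLOR_BGR2HSV),np.array(lo),np.array(hi))
C=dict(yellow=((22,150,100),(35,255,255)),red=((0,200,90),(4,255,255)),blue=((100,170,50),(118,255,255)))
def blobs(d,c,amin=20):
    m=mask(d,*C[c]) if isinstance(c,str) else mask(d,*c);out=[]
    for k in cv2.findContours(m,cv2.RETR_EXTERNAL,cv2.CHAIN_APPROX_NONE)[0]:
        M=cv2.moments(k)
        if M["m00"]>amin: out.append((M["m00"],(M["m10"]/M["m00"],M["m01"]/M["m00"]),cv2.minAreaRect(k),k))
    return sorted(out,key=lambda o:-o[0])
E
python3 - <<'E'
from h import *
np.set_printoptions(precision=1,suppress=True)
d=pickle.load(open('c0.pkl','rb'))
for c in C:
  for n in("top","side"):
    for a,p,r,k in blobs(d[n],c)[:3]:
      print(c,n,a,np.array(p),r, cv2.boundingRect(k))
t,s=d["top"],d["side"]
# hand-read points from 800x600 views, scale .7
P=lambda *p:(p[0]*.7,p[1]*.7)
print("gauge",tri((t,P(203,303)),(s,P(322,217))))
print("pot lid",tri((t,P(287,295)),(s,P(353,257))))
print("slot",tri((t,P(543,372)),(s,P(375,433))), plane(t,P(543,372),40))
print("cap",tri((t,P(608,368)),(s,P(402,447))))
print("box TR",tri((t,P(308,409)),(s,P(260,216))),"TL",tri((t,P(50,416)),(s,P(218,140))))
print("box BR",tri((t,P(308,590)),(s,P(112,241))))
top=cv2.resize(t["frame"][180:300,350:500],(750,600),interpolation=cv2.INTER_CUBIC);cv2.imwrite('pics/jig.png',top)
E
```

```text
yellow top 72.5 [139.4 212. ] ((139.5, 212.0), (12.0, 7.0), 90.0) (136, 206, 8, 13)
yellow side 38.0 [224.4 148.4] ((225.0, 151.5), (13.0, 8.0), 90.0) (221, 145, 9, 14)
red top 140.0 [425.5 257.5] ((425.5, 257.5), (13.0, 13.0), 90.0) (419, 251, 14, 14)
red top 92.5 [ 18.1 363.6] ((18.23076629638672, 364.3461608886719), (5.6873674392700195, 22.161121368408203), 11.309932708740234) (14, 353, 10, 23)
red side 22.5 [278.2 313.4] ((278.076904296875, 314.6153564453125), (8.320503234863281, 11.094003677368164), 56.3099365234375) (274, 309, 10, 13)
blue top 1052.5 [419.5 258.4] ((419.4927978515625, 258.34124755859375), (34.69145202636719, 32.46647644042969), 87.39744567871094) (403, 241, 34, 36)
gauge (array([582.8, 316.3,  72.1]), [0.2028464992768668, 0.20284649927669376])
pot lid (array([597.9, 202.9,  47.3]), [2.397999719513109, 2.397999719513001])
slot (array([ 482.7, -159.7,   35.7]), [1.8315990092393892, 1.8315990092392758]) [ 480.7 -158.3   40. ]
cap (array([ 484.1, -234.4,  101.7]), [1.812455620373526, 1.8124556203733666])
box TR (array([436.8, 154.8, 201.3]), [1.579414267384324, 1.5794142673843983]) TL (array([435.4, 465.9, 192.2]), [3.577095151196294, 3.5770951511963998])
box BR (array([234.5, 153.4, 213.6]), [4.133262301505322, 4.13326230150531])
```

View pics/jig.png

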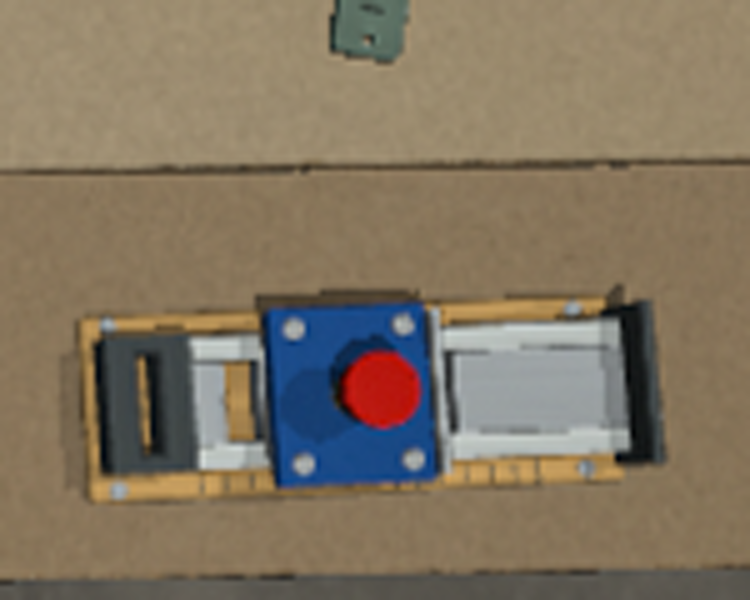

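The close-up shows the slot at about (147,403), the knob at (381,389) and the carriage centred near (352,393); the jig is turned a few degrees from world y. Now I'll move over the jig to look with the wrist camera.

```bash
python3 -m crank '[[0.0252,-0.0204,0,0,-1],[0.0252,-0.0204,0,0,-1],[0.0252,-0.0204,0,0,-1],[0.0252,-0.0204,0,0,-1],[0.0252,-0.0204,0,0,-1],[0.0252,-0.0204,0,0,-1],[0.0252,-0.0204,0,0,-1],[0.0252,-0.0204,0,0,-1],[0.0252,-0.0204,0,0,-1],[0.0252,-0.0204,0,0,-1],[0.0252,-0.0204,0,0,-1],[0.0252,-0.0204,0,0,-1],[0.0252,-0.0204,0,0,-1],[0.0252,-0.0204,0,0,-1],[0.0252,-0.0204,0,0,-1],[0.0252,-0.0204,0,0,-1],[0,0,0,0.1,-1],[0,0,0,0.1,-1],[0,0,0,0.097,-1],[0,0,0,0,-1]]'
```

```text
clock: 1.82
tcp_pos: [480.1, -191.3, 250.0]
orientation: [[1.0, -0.001, -0.001], [-0.001, -1.0, -0.0], [-0.001, 0.0, -1.0]]
wrist_force: [0.0, -0.2, 0.2]
gripper_width: 1.0
grip_force: 0.0
```

```bash
cat > cap.py <<'E'
import sys,pickle
from workcell import manip,vision
import cv2
d=vision.capture("wrist");d["state"]=manip.state();pickle.dump(d,open(sys.argv[1]+'.pkl','wb'))
cv2.imwrite('pics/'+sys.argv[1]+'.png',cv2.resize(d["frame"],(800,600)))
E
python3 cap.py w1; python3 -m crank '[[0.007,-0.036,0,0,-1],[0.007,-0.036,0,0,-1],[0,0,0,0,-1]]' >/dev/null; python3 cap.py w2
python3 -m crank '[[0.0071,-0.036,0,0,-1],[0.0071,-0.036,0,0,-1],[0.0071,-0.036,0,0,-1],[0.0071,-0.036,0,0,-1],[0.0071,-0.036,0,0,-1],[0.0071,-0.036,0,0,-1],[0.0071,-0.036,0,0,-1],[0.0071,-0.036,0,0,-1],[0.0071,-0.036,0,0,-1],[0.0071,-0.036,0,0,-1],[0.0071,-0.036,0,0,-1],[0,0,0,0,-1],[0,0,0,0,-1]]'; python3 cap.py w3
```

```text
clock: 3.25
tcp_pos: [572.0, 278.4, 249.6]
orientation: [[1.0, 0.005, -0.001], [0.005, -1.0, 0.001], [-0.001, -0.001, -1.0]]
wrist_force: [-0.0, -0.7, 0.5]
gripper_width: 0.995
grip_force: 0.0
```

View pics/w2.png

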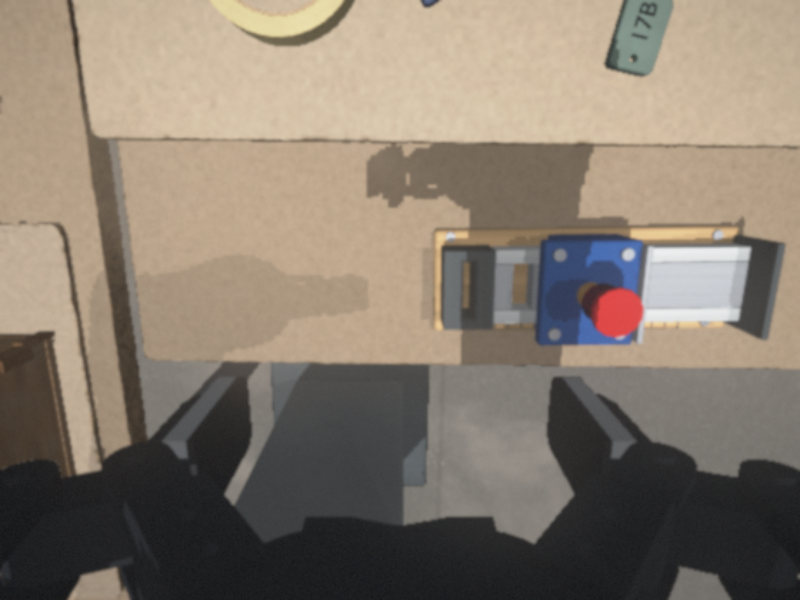

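View pics/w3.png

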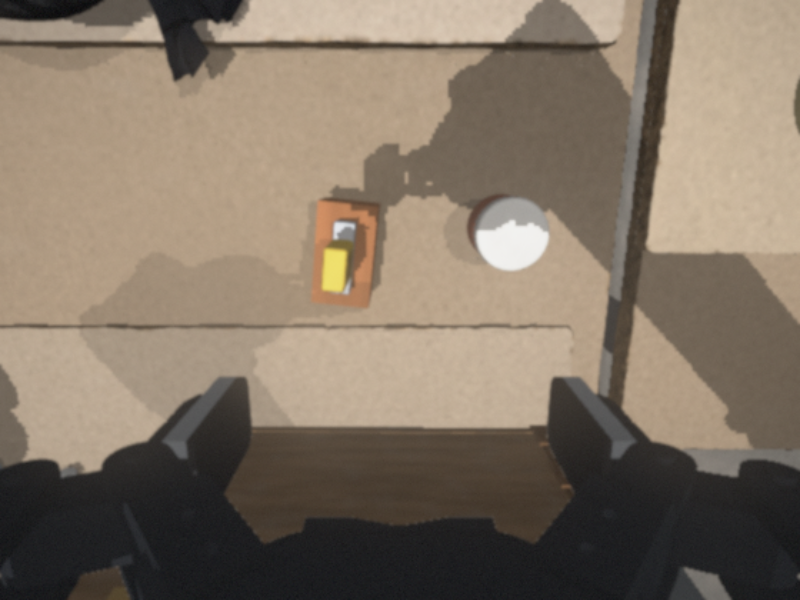

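w2 shows the slot at (466,286) and the knob at (613,313). w3 shows the stand at (345,253), turned a few degrees, with the yellow grip top at (335,268) and the pot at (511,233).

```bash
cat > m1.py <<'E'
from h import *
np.set_printoptions(precision=1,suppress=True)
L=lambda n:pickle.load(open(n+'.pkl','rb'))
w1,w2,w3=L('w1'),L('w2'),L('w3');c0=L('c0')
def quad(w,c,z,amin=200):
    b=blobs(w,c,amin)[0];q=cv2.boxPoints(cv2.minAreaRect(cv2.convexHull(b[3])))
    X=np.array([plane(w,p,z) for p in q])[:,:2]
    e1,e2=X[1]-X[0],X[2]-X[1]
    l=e1 if np.linalg.norm(e1)>np.linalg.norm(e2) else e2
    return X.mean(0),np.linalg.norm(e1),np.linalg.norm(e2),np.degrees(np.arctan2(l[1],l[0])),b[0]
TY=((24,120,190),(34,255,255))
print("yellow top z92",quad(w3,TY,92,50))
print("stand top z40",quad(w3,((5,150,100),(13,255,255)),40))
p3=blobs(w3,TY,50)[0][1]; pt=blobs(c0["top"],TY,10)[0][1]
print("yellow tri",tri((w3,p3),(c0["top"],pt)))
for w in(w1,w2): print("blue z54",quad(w,'blue',54))
r=[blobs(w,'red',100)[0] for w in(w1,w2)]
print([ (x[0],cv2.minEnclosingCircle(x[3])) for x in r]); print("red tri",tri((w1,r[0][1]),(w2,r[1][1])),[plane(w,x[1],97) for w,x in zip((w1,w2),r)])
# dark block top, slot
for n,w in(("w1",w1),("w2",w2)):
    m=mask(w,(0,0,20),(180,110,85))
    kk=[k for k in cv2.findContours(m,cv2.RETR_TREE,cv2.CHAIN_APPROX_NONE)[0] if 100<cv2.contourArea(k)<6000]
    for k in kk:
        R=cv2.minAreaRect(k); q=cv2.boxPoints(R); X=np.array([plane(w,p,40) for p in q])[:,:2]
        if R[0][1]<250: print(n,"dark",cv2.contourArea(k),R[0],X.mean(0),np.linalg.norm(X[1]-X[0]),np.linalg.norm(X[2]-X[1]))
E
python3 m1.py
```

```text
yellow top z92 (array([580.5, 315.5]), np.float64(23.86826340769117), np.float64(12.227692629082902), np.float64(-5.703761484596895), 371.5)Traceback (most recent call last):
  File "m1.py", line 13, in <module>
    print("stand top z40",quad(w3,((5,150,100),(13,255,255)),40))
                          ~~~~^^^^^^^^^^^^^^^^^^^^^^^^^^^^^^^^^^
  File "m1.py", line 6, in quad
    b=blobs(w,c,amin)[0];q=cv2.boxPoints(cv2.minAreaRect(cv2.convexHull(b[3])))
      ~~~~~~~~~~~~~~~^^^
IndexError: list index out of range
```

```bash
python3 - <<'E'
from h import *
for n,pts in(("w3",[(325,220),(365,280),(335,270)]),("w2",[(450,300),(485,265),(466,290),(505,260),(590,270)])):
    w=pickle.load(open(n+'.pkl','rb'));H=cv2.cvtColor(w["frame"],cv2.COLOR_BGR2HSV)
    print(n,[H[int(p[1]*.7),int(p[0]*.7)].tolist() for p in pts])
E
sed -i 's/((5,150,100),(13,255,255))/((4,130,80),(15,255,255))/' m1.py; python3 m1.py
```

```text
w3 [[12, 131, 206], [12, 129, 194], [27, 138, 239]]
w2 [[90, 9, 112], [105, 7, 75], [17, 86, 121], [80, 5, 153], [111, 124, 113]]
yellow top z92 (array([580.5, 315.5]), np.float64(23.86826340769117), np.float64(12.227692629082902), np.float64(-5.703761484596895), 371.5)
stand top z40 (array([592.7, 314.5]), np.float64(45.112320880536664), np.float64(37.671715431025184), np.float64(-7.5983105365031065), 491.5)
yellow tri (array([580.5, 316.2,  91.8]), [0.519667620154525, 0.5196676201545833])Traceback (most recent call last):
  File "m1.py", line 16, in <module>
    for w in(w1,w2): print("blue z54",quad(w,'blue',54))
                                      ~~~~^^^^^^^^^^^^^
  File "m1.py", line 6, in quad
    b=blobs(w,c,amin)[0];q=cv2.boxPoints(cv2.minAreaRect(cv2.convexHull(b[3])))
      ~~~~~~~~~~~~~~~^^^
IndexError: list index out of range
```

```bash
sed -i "s/((4,130,80),(15,255,255))/((4,108,60),(15,255,255))/; s/'blue',54/((105,90,40),(120,255,255)),54/; s/(0,0,20),(180,110,85)/(0,0,15),(180,45,125)/; s/'red',100/((0,170,90),(6,255,255)),100/" m1.py; python3 m1.py
```

```text
yellow top z92 (array([580.5, 315.5]), np.float64(23.86826340769117), np.float64(12.227692629082902), np.float64(-5.703761484596895), 371.5)
stand top z40 (array([581.1, 315.3]), np.float64(71.0990389343352), np.float64(39.93523768571742), np.float64(-6.598620853464138), 2880.0)
yellow tri (array([580.5, 316.2,  91.8]), [0.519667620154525, 0.5196676201545833])
blue z54 (array([ 483.9, -238.1]), np.float64(62.296336773760416), np.float64(71.43237720899181), np.float64(-174.91590538729318), 4783.0)
blue z54 (array([ 483.5, -237.3]), np.float64(74.16196692930323), np.float64(64.339857349576), np.float64(1.6066826135523682), 3509.5)Traceback (most recent call last):
  File "m1.py", line 17, in <module>
    r=[blobs(w,((0,170,90),(6,255,255)),100)[0] for w in(w1,w2)]
       ~~~~~~~~~~~~~~~~~~~~~~~~~~~~~~~~~~~~~^^^
IndexError: list index out of range
```

Gauge is at (580.7, 315.5), top at z≈92, turned −6.3°, and the stand's size and height check out. Grasping now.

```bash
python3 -m crank '[[0.0087,-0.037,0,0,-1],[0,0,0,0.115,-1],[0,0,0.03,0,-1],[0,0,0.03,0,-1],[0,0,0.03,0,-1],[0,0,0.03,0,-1],[0,0,0,0,-1]]' ; python3 cap.py w4
python3 - <<'E'
from h import *
w=pickle.load(open('w4.pkl','rb'));print(blobs(w,((22,110,150),(36,255,255)),50)[0][1:3], [proj(w,(580.7,315.5,92))])
for n,p in(('w2',(613,313)),('w1',0)):
    w=pickle.load(open(n+'.pkl','rb'));H=cv2.cvtColor(w["frame"],cv2.COLOR_BGR2HSV)
    if p: print(H[int(p[1]*.7),int(p[0]*.7)])
E
sed -i "s/((0,170,90),(6,255,255)),100/((0,135,90),(8,255,255)),100/" m1.py; python3 m1.py | tail -n +6
```

```text
clock: 3.88
tcp_pos: [578.3, 307.5, 123.6]
orientation: [[0.993, -0.117, -0.01], [-0.117, -0.993, -0.008], [-0.009, 0.009, -1.0]]
wrist_force: [-1.0, -1.1, -0.9]
gripper_width: 1.004
grip_force: 0.0
((259.9300653594771, 263.11220043572985), ((259.5, 256.0), (27.0, 44.0), 0.0)) [array([260.10143331, 254.96243128])]
[  0 172 223]
[(782.0, ((335.1534423828125, 197.31002807617188), 16.712663650512695)), (789.0, ((432.218505859375, 218.07037353515625), 17.342655181884766))]
red tri (array([ 483.1, -237.3,   99.1]), [0.040391345006793936, 0.04039134500700257]) [array([ 482.6, -237.6,   97. ]), array([ 482.6, -238.2,   97. ])]
w1 dark 144.0 (370.6745300292969, 180.98585510253906) [ 486.  -280.8] 31.652265327104317 5.398106142956227
w1 dark 1715.5 (246.74072265625, 184.68408203125) [ 482.1 -160.2] 34.37260848447188 56.49345014698751
w1 dark 274.0 (247.5, 183.0) [ 484.1 -161. ] 35.497111443196424 8.64080239326402
w1 dark 173.0 (345.4511413574219, 202.30108642578125) [ 463.6 -256.6] 98.92941483623056 52.47199256893729
w1 dark 1085.5 (442.73779296875, 180.85977172851562) [ 485.3 -350.9] 68.01924575695656 32.553687893921335
w1 dark 594.5 (352.9706115722656, 17.61764907836914) [ 629.1 -255.9] 18.165120708418122 27.87146989792209
w2 dark 2581.5 (354.5970764160156, 207.23931884765625) [ 475.9 -186. ] 88.0271609234782 76.8419023252885
w2 dark 217.0 (326.2589111328125, 199.00958251953125) [ 484.7 -157.5] 34.45821174008869 7.357249977264209
w2 dark 1498.0 (498.49200439453125, 195.54400634765625) [ 489.8 -326.6] 66.4358357454537 88.87758288351898
w2 dark 214.5 (432.9360656738281, 28.60327911376953) [ 638.1 -243.4] 20.740656114387487 44.24822787030014
```

```bash
python3 -m crank '[[0,0,0,0,-1],[0,0,0,0,-1],[0,0,0,0,-1]]'; python3 cap.py w5; python3 - <<'E'
from h import *
w=pickle.load(open('w5.pkl','rb'));b=blobs(w,((22,110,190),(36,255,255)),50)[0]
q=cv2.boxPoints(b[2]);X=np.array([plane(w,p,92) for p in q]);print(X.round(1).tolist(),X.mean(0))
w4=pickle.load(open('w4.pkl','rb'));cv2.imwrite('pics/w5c.png',w["frame"])
E
```

```text
clock: 4.18
tcp_pos: [582.6, 313.9, 133.0]
orientation: [[0.993, -0.115, 0.004], [-0.115, -0.993, 0.002], [0.004, -0.002, -1.0]]
wrist_force: [0.7, 0.5, 0.6]
gripper_width: 1.002
grip_force: 0.0
[[590.0, 320.8, 92.0], [588.7, 309.3, 92.0], [568.1, 311.6, 92.0], [569.5, 323.4, 92.0]] [579.08661706 316.26985334  92.        ]
```

View pics/w5c.png

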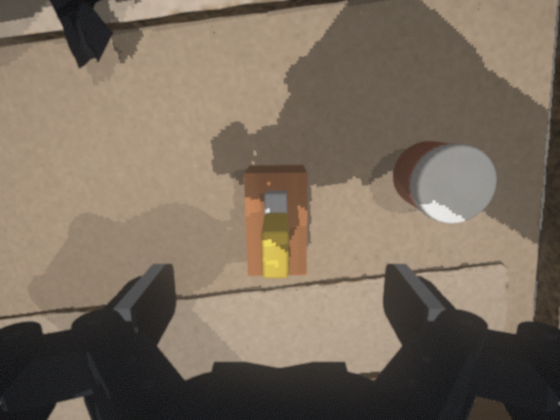

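The fingers straddle the grip squarely (grip column 275, jaw centre about 279). Going down to close.

```bash
python3 -m crank '[[-0.002,-0.0018,0.018,0,-1],[0,0,0.02,0,-1],[0,0,0.02,0,-1],[0,0,0,0,-1],[0,0,0,0,-1],[0,0,0,0,1],[0,0,0,0,1],[0,0,0,0,1],[0,0,0,0,1],[0,0,0,0,1],[0,0,0,0,1],[0,0,0,0,1],[0,0,0,0,1]]' 50
```

```text
clock: 5.32
tcp_pos: [579.5, 315.7, 72.7]
orientation: [[0.993, -0.115, 0.001], [-0.115, -0.993, 0.0], [0.0, -0.0, -1.0]]
wrist_force: [-1.2, 0.6, 2.0]
gripper_width: 0.16
grip_force: 53.2
```

```bash
python3 -m crank '[[0,0,-0.02,0,1],[0,0,-0.03,0,1],[0,0,-0.035,0,1],[0,0,-0.035,0,1],[-0.0035,0.0292,0,0,1],[-0.0035,0.0292,0,0,1],[-0.0035,0.0292,0,0,1],[-0.0035,0.0292,0,0,1],[-0.0035,0.0292,0,0,1],[-0.0035,0.0292,0,0,1],[-0.0035,0.0292,0,0,1],[-0.0035,0.0292,0,0,1],[-0.0035,0.0292,0,0,1],[-0.0035,0.0292,0,0,1],[-0.0035,0.0292,0,0,1],[-0.0035,0.0292,0,0,1],[-0.0035,0.0292,0,0,1],[-0.0035,0.0292,0,0,1],[0,0,0,-0.0835,1],[0,0,0,-0.0835,1]]' 50 >/dev/null;  python3 -m crank '[[0,0,0,0,1],[0,0,0,0,1],[0,0,0,0,1],[0,0,0,0,1]]'; python3 cap.py w6
```

```text
clock: 7.32
tcp_pos: [483.6, -84.5, 192.2]
orientation: [[0.999, 0.052, -0.0], [0.052, -0.999, -0.0], [-0.0, 0.0, -1.0]]
wrist_force: [-0.2, 0.1, -1.4]
gripper_width: 0.16
grip_force: 52.9
```

View pics/w6.png

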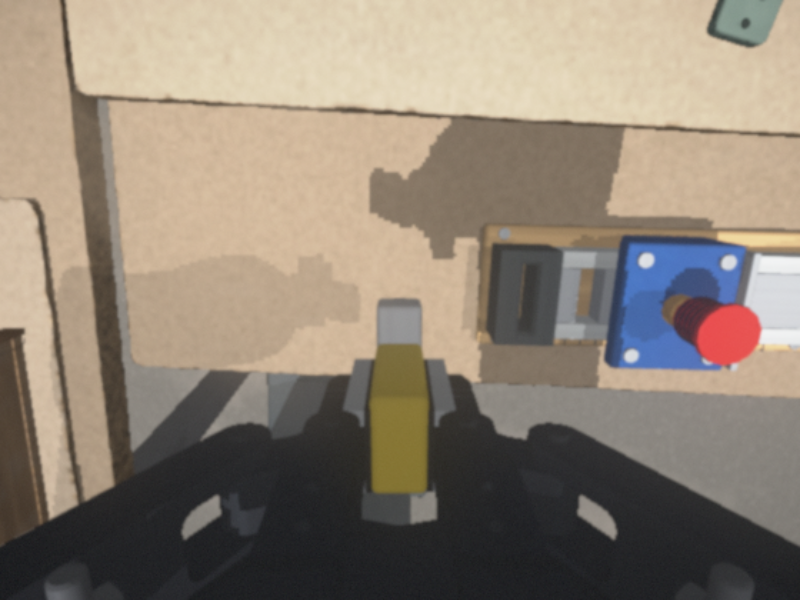

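The gauge hangs square in the jaws (grip column 400). The block top spans (492–558, 245–345) and looks square to the image at this 3° yaw.

```bash
cat > m2.py <<'E'
from h import *
import sys
np.set_printoptions(precision=1,suppress=True)
w=pickle.load(open(sys.argv[1]+'.pkl','rb'));c0=pickle.load(open('c0.pkl','rb'))
hsv=cv2.cvtColor(w["frame"],cv2.COLOR_BGR2HSV)
print("row 295 V:",hsv[206,335:400,2].tolist());print("col 500 V:",hsv[160:250,352,2].tolist())
m=mask(w,(0,0,15),(180,60,int(sys.argv[2])));m[:,:300]=0;m[:165]=0;m[245:]=0;m[:,395:]=0
k=max(cv2.findContours(m,cv2.RETR_EXTERNAL,cv2.CHAIN_APPROX_NONE)[0],key=cv2.contourArea)
R=cv2.minAreaRect(k);q=cv2.boxPoints(R);X=np.array([plane(w,p,40) for p in q]);print(q.tolist(),X,X.mean(0))
e=[X[1]-X[0],X[2]-X[1]];print([(np.linalg.norm(v),np.degrees(np.arctan2(v[1],v[0]))) for v in e])
r=blobs(w,((0,135,90),(8,255,255)),100)[0];print("red",cv2.minEnclosingCircle(r[3]))
b=blobs(w,((105,80,40),(122,255,255)),300)[0];bq=cv2.boxPoints(b[2]);print(np.array([plane(w,p,54) for p in bq]))
# screws/height check
w1=pickle.load(open('w1.pkl','rb'));print("block tri",tri((w,q.mean(0)),(w1,(246.74,184.68))))
E
python3 m2.py w6 110
```

```text
row 295 V: [127, 124, 127, 133, 134, 130, 113, 87, 72, 67, 66, 67, 70, 72, 79, 84, 84, 83, 82, 83, 81, 81, 79, 80, 80, 79, 81, 80, 79, 90, 87, 67, 62, 64, 61, 58, 59, 62, 61, 63, 68, 69, 76, 79, 82, 79, 79, 77, 79, 80, 79, 81, 80, 80, 82, 91, 120, 144, 151, 150, 150, 150, 152, 150, 150]
col 500 V: [142, 153, 153, 153, 153, 151, 145, 142, 143, 138, 111, 77, 66, 66, 65, 73, 79, 81, 82, 81, 82, 80, 84, 81, 81, 81, 81, 83, 81, 81, 82, 82, 82, 80, 83, 82, 83, 84, 82, 82, 84, 83, 82, 79, 83, 82, 83, 82, 82, 83, 82, 83, 82, 83, 82, 82, 81, 81, 83, 82, 81, 81, 82, 81, 81, 82, 82, 82, 82, 82, 81, 82, 85, 81, 82, 82, 82, 81, 81, 82, 86, 108, 123, 130, 129, 128, 127, 127, 129, 128]
[[339.2387390136719, 240.2769775390625], [344.5484313964844, 168.59619140625], [393.7967224121094, 172.24420166015625], [388.4870300292969, 243.92498779296875]] [[ 452.3 -137.2   40. ]
 [ 512.7 -135.6   40. ]
 [ 511.8 -175.2   40. ]
 [ 451.2 -179.    40. ]] [ 482.  -156.8   40. ]
[(np.float64(60.4043302417046), np.float64(1.5243198874065431)), (np.float64(39.56927840048844), np.float64(-91.26866951611238))]
red ((509.73529052734375, 233.813720703125), 22.598617553710938)
[[ 448.5 -202.3   54. ]
 [ 525.2 -201.    54. ]
 [ 518.8 -267.3   54. ]
 [ 440.8 -273.7   54. ]]
block tri (array([ 480.7, -159.3,   30.5]), [0.1846704016977306, 0.1846704016977647])
```

```bash
python3 - <<'E'
from h import *
np.set_printoptions(precision=2,suppress=True)
w=pickle.load(open('w6.pkl','rb'));V=cv2.cvtColor(w["frame"],cv2.COLOR_BGR2HSV)[...,2].astype(float)
def cross(a,lev,rev=False):
    i=np.where((a[:-1]<lev)&(a[1:]>=lev))[0]; i=i[-1] if rev else i[0]; return i+(lev-a[i])/(a[i+1]-a[i])
rt=[(384+cross(V[r,384:400],105),r) for r in range(184,234,4)]
bt=[(c,228+cross(V[228:250,c],104)) for c in range(353,388,4)]
lf=[(344+cross(V[r,344:354],74.5),r) for r in range(184,236,4)]
tp=[(c,168+cross(V[168:182,c],74.5,True)) for c in range(354,388,4)]
E={}
for n,l in(("right",rt),("left",lf),("bottom",bt),("top",tp)):
    X=np.array([plane(w,p,40)[:2] for p in l]);m=np.median(X,0);v=cv2.fitLine(X.astype(np.float32),cv2.DIST_HUBER,0,.01,.01).ravel();E[n]=v
    print(n,v[2:],np.degrees(np.arctan2(v[1],v[0])))
def isec(a,b):
    s=np.linalg.solve(np.c_[a[:2],-b[:2]],b[2:]-a[2:]);return a[2:]+a[:2]*s[0]
c=np.array([isec(E[a],E[b]) for a,b in(("left","top"),("right","top"),("right","bottom"),("left","bottom"))]);print(c,c.mean(0),np.linalg.norm(np.diff(c,axis=0),axis=1))
print("knob on z97",plane(w,(509.7,233.8),97), "knob tri w1", tri((w,(509.7,233.8)),(pickle.load(open('w1.pkl','rb')),(335.15,197.31))))
print("slot px",plane(w,(370.7,207.8),40))
E
```

```text
right [ 480.5  -176.33] 1.143281
left [ 479.04 -141.81] 0.7618535
bottom [ 452.63 -162.35] -88.63378
top [ 507.94 -156.56] 89.907814
[[ 507.96 -141.43]
 [ 507.91 -175.79]
 [ 452.97 -176.88]
 [ 452.15 -142.17]] [ 480.25 -159.07] [34.36 54.94 34.72]
knob on z97 [ 482.41 -238.3    97.  ] knob tri w1 (array([ 482.97, -237.18,   98.56]), [0.09395350703566796, 0.09395350703566456])
slot px [ 481.68 -160.29   40.  ]
```

```bash
python3 -m crank '[[-0.0026,0.0249,0,0,1],[-0.0026,0.0249,0,0,1],[-0.0026,0.0249,0,0.024,1],[0,0,0.025,0,1],[0,0,0.025,0,1],[0,0,0.025,0,1],[0,0,0,0,1],[0,0,0,0,1],[0,0,0,0,1],[0,0,0,0,1]]'; python3 cap.py w7; python3 - <<'E'
from workcell import vision; import cv2,pickle
d=vision.capture("side");pickle.dump(d,open('s7.pkl','wb'))
import numpy as np
a=cv2.resize(cv2.imread('pics/w7.png')[180:520,220:620],None,fx=1,fy=1)
b=cv2.resize(d["frame"][260:420,200:360],(400,400),interpolation=cv2.INTER_CUBIC)
cv2.imwrite('pics/v7.png',np.hstack([cv2.resize(a,(400,340))[:340],b[:340]]))
E
```

```text
clock: 8.2
tcp_pos: [481.3, -160.1, 119.1]
orientation: [[1.0, 0.028, 0.003], [0.028, -1.0, -0.001], [0.003, 0.001, -1.0]]
wrist_force: [0.5, 0.2, -1.2]
gripper_width: 0.152
grip_force: 52.8
```

View pics/v7.png

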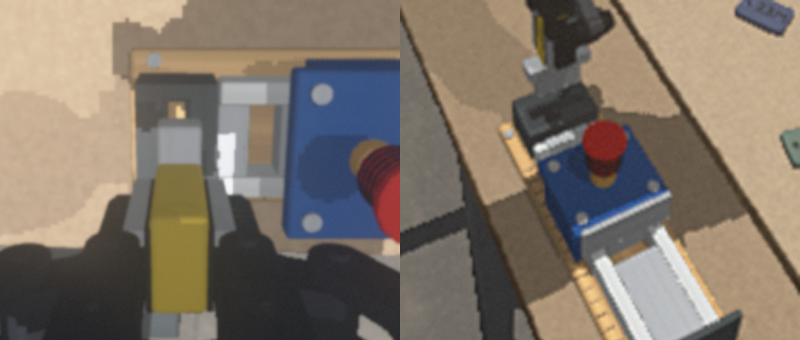

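The crop shows the blade lined up with the slot left to right (both near column 178). Lowering with small steps.

```bash
python3 -m crank '[[-0.0014,0,0.008,0,1],[0,0,0.006,0,1],[0,0,0.006,0,1],[0,0,0.005,0,1],[0,0,0,0,1],[0,0,0,0,1]]'
```

```text
clock: 8.8
tcp_pos: [478.1, -159.9, 91.8]
orientation: [[1.0, 0.028, -0.001], [0.028, -1.0, 0.0], [-0.001, -0.0, -1.0]]
wrist_force: [-0.5, 0.7, -0.9]
gripper_width: 0.155
grip_force: 52.9
```

```bash
python3 -m crank '[[0.001,0,0.005,0,1],[0,0,0.005,0,1],[0,0,0.004,0,1],[0,0,0.003,0,1],[0,0,0,0,1],[0,0,0,0,1]]'
```

```text
clock: 9.3
tcp_pos: [479.0, -160.0, 75.0]
orientation: [[1.0, 0.028, -0.001], [0.028, -1.0, 0.0], [-0.001, -0.0, -1.0]]
wrist_force: [-0.3, -0.2, -0.9]
gripper_width: 0.155
grip_force: 52.8
```

```bash
python3 -m crank '[[0,0,0.002,0,1],[0,0,0.001,0,1],[0,0,0,0,1],[0,0,0,0,1]]';python3 -m crank '[[0,0,0.001,0,1],[0,0,0.001,0,1],[0,0,0,0,1],[0,0,0,0,1]]'
```

```text
clock: 9.63
tcp_pos: [479.6, -160.0, 72.6]
orientation: [[1.0, 0.028, 0.0], [0.028, -1.0, -0.0], [0.0, 0.0, -1.0]]
wrist_force: [-0.1, 0.6, 2.1]
gripper_width: 0.154
grip_force: 53.3
clock: 9.97
tcp_pos: [479.6, -160.0, 72.5]
orientation: [[1.0, 0.028, -0.0], [0.028, -1.0, -0.001], [-0.0, 0.001, -1.0]]
wrist_force: [-6.9, 3.2, 19.0]
gripper_width: 0.157
grip_force: 55.9
```

Seated (19 N push at TCP z 72.5, as predicted). Release, rise, go over the knob and turn 90°.

```bash
python3 -m crank '[[0,0,-0.001,0,0],[0,0,0,0,0],[0,0,0,0,0],[0,0,0,0,0],[0,0,0,0,0],[0,0,-0.01,0,0],[0,0,-0.025,0,0],[0,0,-0.035,0,0],[0,0,-0.035,0,0],[0,0,0,0,0]]'; python3 -m crank '[[0.0004,0.0258,0,0,-1],[0.0004,0.0258,0,0,-1],[0.0003,0.0258,0,0,-1],[0,0,0,-0.1208,-1],[0,0,0,-0.1208,-1],[0,0,0,-0.1208,-1],[0,0,0,-0.1208,-1],[0,0,0,-0.1208,-1],[0,0,0,-0.1208,-1],[0,0,0,-0.1208,-1],[0,0,0,-0.1208,-1],[0,0,0,-0.1208,-1],[0,0,0,-0.1208,-1],[0,0,0,-0.1208,-1],[0,0,0,-0.1208,-1],[0,0,0,-0.1208,-1],[0,0,0,0,-1],[0,0,0,0,-1],[0,0,0,0,-1]]'; python3 cap.py w8
```

```text
clock: 10.8
tcp_pos: [484.0, -161.1, 183.5]
orientation: [[1.0, 0.028, 0.013], [0.028, -1.0, -0.004], [0.013, 0.005, -1.0]]
wrist_force: [0.5, -0.7, 0.0]
gripper_width: 0.503
grip_force: 0.0
clock: 12.38
tcp_pos: [482.6, -237.5, 176.5]
orientation: [[-0.025, 1.0, 0.0], [1.0, 0.025, -0.0], [-0.0, 0.0, -1.0]]
wrist_force: [0.6, -0.1, 0.1]
gripper_width: 0.995
grip_force: 0.0
```

View pics/w8.png

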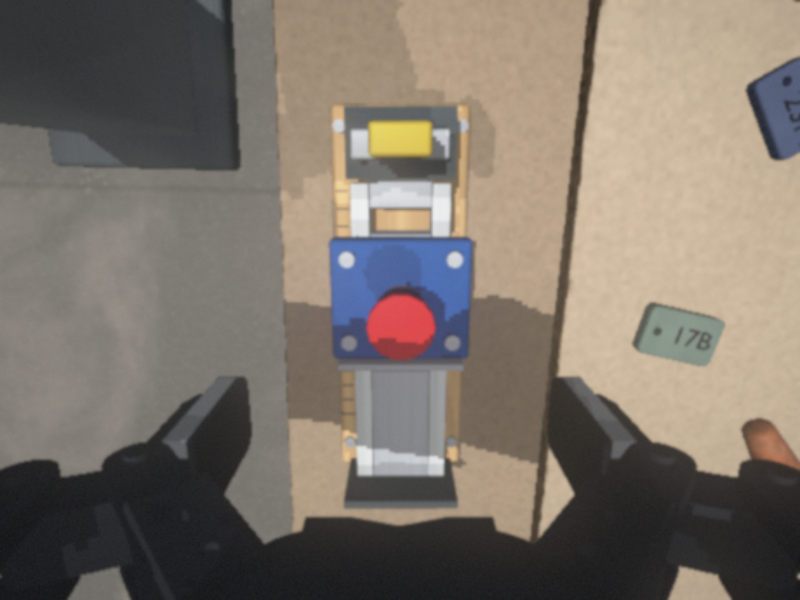

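w8 shows the gauge seated in the block (grip top (401,139)), with the knob cap at (401,322) centred between the fingers and the jig square to the tool.

```bash
python3 -m crank '[[0,0,0.025,0,-1],[0,0,0.03,0,-1],[0,0,0.025,0,-1],[0,0,0.016,0,-1],[0,0,0,0,-1],[0,0,0,0,-1],[0,0,0,0,1],[0,0,0,0,1],[0,0,0,0,1],[0,0,0,0,1],[0,0,0,0,1],[0,0,0,0,1],[0,0,0,0,1]]' 60
```

```text
clock: 13.52
tcp_pos: [483.4, -237.6, 80.8]
orientation: [[-0.027, 1.0, 0.002], [1.0, 0.027, -0.001], [-0.001, 0.002, -1.0]]
wrist_force: [0.6, -0.8, 0.3]
gripper_width: 0.321
grip_force: 58.8
```

```bash
python3 -m crank '[[0,0,-0.004,0,1],[0,0,-0.004,0,1],[0,0,-0.004,0,1],[0,0,0,0,1],[0,0,0,0,1],[0,0,0,0,1]]'; python3 - <<'E'
from workcell import vision; import cv2,pickle
d=vision.capture("side");pickle.dump(d,open('s9.pkl','wb'))
cv2.imwrite('pics/v9.png',cv2.resize(d["frame"][240:420,200:400],(800,600)[:2] if 0 else (660,594),interpolation=cv2.INTER_CUBIC))
E
```

```text
clock: 14.02
tcp_pos: [483.2, -237.6, 92.2]
orientation: [[-0.028, 1.0, 0.002], [1.0, 0.028, -0.0], [-0.0, 0.002, -1.0]]
wrist_force: [5.5, -1.9, -6.4]
gripper_width: 0.316
grip_force: 59.4
```

View pics/v9.png

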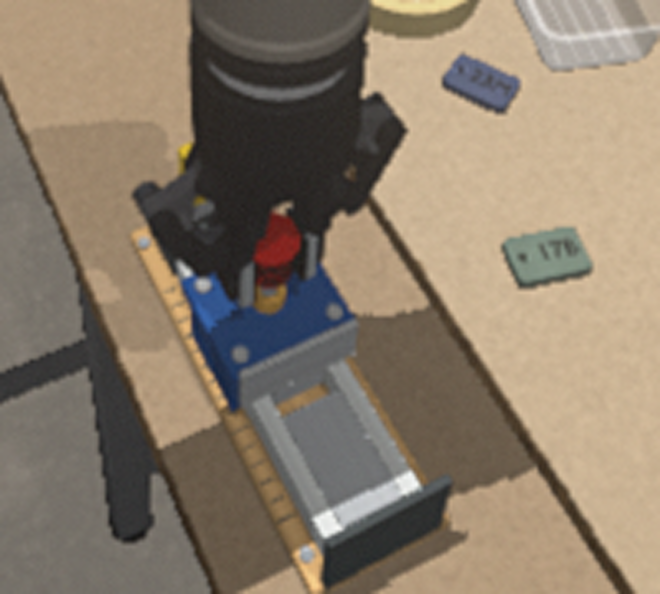

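The pull works: −6.4 N at 11.4 mm lift, so travel is about 0.016, and the knob is visibly raised with the collar showing. Now slide towards the gauge.

```bash
python3 -m crank '[[0.003,0.0005,0,0,1],[0.005,0,0,0,1],[0.006,0,0,0,1],[0.006,0,0,0,1],[0.006,0,0,0,1],[0.006,0,0,0,1],[0.004,0,0,0,1],[0.002,0,0,0,1],[0,0,0,0,1],[0,0,0,0,1],[0,0,0,0,1]]'
```

```text
clock: 14.98
tcp_pos: [482.3, -199.1, 92.2]
orientation: [[-0.028, 1.0, 0.001], [1.0, 0.028, 0.0], [0.0, 0.001, -1.0]]
wrist_force: [4.8, 0.0, -6.3]
gripper_width: 0.321
grip_force: 59.3
```

```bash
for i in 1 2; do python3 -m crank '[[0.0007,0,0,0,1],[0,0,0,0,1],[0,0,0,0,1]]' | egrep 'tcp|force'; done
```

```text
tcp_pos: [482.3, -199.1, 92.3]
wrist_force: [4.0, -1.3, -7.0]
grip_force: 59.3
tcp_pos: [482.3, -199.0, 92.4]
wrist_force: [5.1, -1.6, -7.1]
grip_force: 59.3
```

```bash
for i in 1 2; do python3 -m crank '[[0.001,0,0,0,1],[0,0,0,0,1],[0,0,0,0,1]]' | egrep 'tcp|wrist_f'; done
```

```text
tcp_pos: [482.3, -198.3, 92.4]
wrist_force: [6.4, -3.8, -6.6]
tcp_pos: [482.2, -197.4, 92.4]
wrist_force: [4.3, -3.1, -6.6]
```

```bash
python3 -m crank '[[0.001,0,0,0,1],[0,0,0,0,1],[0,0,0,0,1]]' | egrep 'tcp|wrist_f'; python3 cap.py w10; python3 - <<'E'
from h import *
np.set_printoptions(precision=2,suppress=True)
w8,w=[pickle.load(open(n+'.pkl','rb')) for n in('w8','w10')]
Y=((22,110,100),(36,255,255))
for v in(w8,w):
    b=blobs(v,Y,50)[0];x,y,ww,h=cv2.boundingRect(b[3]);print("yellow rect",x,y,ww,h,b[2])
    print(" centre z92",plane(v,b[2][0],92))
    u=blobs(v,((105,80,30),(122,255,255)),100)
    for k in u[:3]: print(" blue",k[0],cv2.boundingRect(k[3]),plane(v,(280,cv2.boundingRect(k[3])[1]-.5),54))
    c=275; print(v["frame"][100:175,240].max(1).tolist())
E
```

```text
tcp_pos: [482.2, -197.3, 92.5]
wrist_force: [3.8, -5.3, -7.0]
yellow rect 258 85 45 25 ((280.0, 97.0), (24.0, 44.0), 90.0)
 centre z92 [ 480.35 -160.43   92.  ]
 blue 5740.5 (231, 167, 99, 83) [ 481.59 -205.07   54.  ]
[200, 202, 201, 202, 203, 204, 209, 211, 213, 214, 214, 214, 215, 215, 216, 215, 216, 217, 216, 217, 216, 216, 216, 217, 219, 219, 222, 228, 231, 234, 236, 236, 227, 207, 218, 233, 237, 238, 237, 238, 237, 237, 231, 224, 216, 194, 184, 206, 221, 222, 222, 222, 222, 222, 222, 222, 218, 199, 180, 201, 218, 222, 222, 222, 217, 178, 116, 121, 145, 163, 175, 180, 179, 181, 181]
yellow rect 244 162 70 47 ((278.5, 184.99998474121094), (68.99998474121094, 45.99999237060547), -0.0)
 centre z92 [ 480.08 -155.46   92.  ]
 blue 7519.5 (207, 189, 146, 88) [ 481.   -164.31   54.  ]
[194, 192, 192, 191, 190, 191, 191, 192, 191, 193, 190, 194, 193, 193, 192, 192, 192, 192, 190, 190, 190, 190, 190, 192, 191, 189, 178, 173, 192, 214, 222, 229, 232, 233, 227, 194, 127, 89, 95, 111, 119, 118, 119, 118, 118, 119, 119, 119, 117, 118, 117, 117, 117, 118, 115, 117, 119, 119, 120, 129, 151, 184, 212, 225, 230, 232, 230, 229, 228, 227, 226, 225, 224, 224, 223]
```

```bash
python3 -m crank '[[0.001,0,0,0,1],[0,0,0,0,1],[0,0,0,0,1]]' | egrep 'tcp|wrist_f'; python3 -m crank '[[-0.001,0,0,0,1],[-0.001,0,0,0,1],[0,0,0,0,1],[0,0,0,0,1]]' | egrep 'tcp|wrist_f'
```

```text
tcp_pos: [482.2, -197.3, 92.6]
wrist_force: [4.8, -6.6, -6.5]
tcp_pos: [482.2, -197.3, 92.4]
wrist_force: [4.9, -3.1, -6.0]
```

Contact with the gauge shoulder is confirmed at y −197.3. Backing off by about 1.2 mm to centre the pin on the hole.

```bash
for i in 1 2; do python3 -m crank '[[-0.0012,0,0,0,1],[0,0,0,0,1],[0,0,0,0,1]]' | egrep 'tcp|wrist_f'; done
```

```text
tcp_pos: [482.2, -197.4, 92.3]
wrist_force: [5.0, -1.3, -5.7]
tcp_pos: [482.3, -197.5, 92.2]
wrist_force: [5.0, 0.5, -5.9]
```

```bash
for i in 1 2; do python3 -m crank '[[-0.001,0,0,0,1],[0,0,0,0,1],[0,0,0,0,1]]' | egrep 'tcp|wrist_f'; done
```

```text
tcp_pos: [482.3, -197.9, 92.0]
wrist_force: [4.8, 3.0, -5.7]
tcp_pos: [482.3, -198.8, 92.1]
wrist_force: [5.1, 2.6, -6.1]
```

```bash
python3 -m crank '[[0.001,0,0.003,0,1],[0,0,0.004,0,1],[0,0,0.004,0,1],[0,0,0.002,0,1],[0,0,0,0,1],[0,0,0,0,1]]'| egrep 'tcp|wrist_f';  python3 -m crank '[[0,0,0.002,0,1],[0,0,0.0015,0,1],[0,0,0,0,1],[0,0,0,0,1]]'| egrep 'tcp|wrist_f'
```

```text
tcp_pos: [482.3, -199.0, 79.6]
wrist_force: [2.1, 2.7, 1.9]
tcp_pos: [482.4, -199.5, 76.2]
wrist_force: [2.1, 2.8, 5.5]
```

```bash
python3 -m crank '[[0.0015,0,0.001,0,1],[0,0,0.001,0,1],[0,0,0,0,1],[0,0,0,0,1]]'| egrep 'tcp|wrist_f|grip';  python3 -m crank '[[0,0,0.001,0,1],[0,0,0,0,1],[0,0,0,0,1],[0,0,0,0,1]]'| egrep 'tcp|wrist_f|grip'
```

```text
tcp_pos: [482.5, -199.5, 76.0]
wrist_force: [-2.8, 1.5, 18.3]
gripper_width: 0.318
grip_force: 60.3
tcp_pos: [482.5, -199.6, 75.9]
wrist_force: [-5.0, 2.3, 25.0]
gripper_width: 0.32
grip_force: 60.6
```

```bash
python3 -m crank '[[0,0,-0.0007,0,1],[0,0,0,0,1],[0,0,0,0,1],[0,0,0,0,1],[0,0,0,0,1],[0,0,0,0,1],[0,0,0,0,1]]'; python3 cap.py w11; python3 - <<'E'
from h import *
w=pickle.load(open('w11.pkl','rb'))
for n,c in(("red",((0,120,60),(8,255,255))),("yellow",((22,110,100),(36,255,255)))):
    b=blobs(w,c,50)[0];print(n,b[0],b[2])
print("cap top exp at travel 0/5mm:",proj(w,(482.5,-199.6,94)),proj(w,(482.5,-199.6,99)),"gauge top exp",proj(w,(480.7,-160,92)))
E
```

```text
clock: 19.95
tcp_pos: [482.5, -199.5, 76.0]
orientation: [[-0.026, 1.0, 0.001], [1.0, 0.026, -0.003], [-0.003, 0.0, -1.0]]
wrist_force: [-4.0, 0.7, 20.2]
gripper_width: 0.316
grip_force: 60.3
red 3726.0 ((279.5, 317.5), (79.0, 63.0), 0.0)
yellow 3870.5 ((278.5, 187.5), (53.0, 79.0), 90.0)
cap top exp at travel 0/5mm: [281.65298186 315.96541647] [281.76540229 324.3644653 ] gauge top exp [279.49375603 201.93173632]
```

```bash
python3 - <<'E'
from h import *
w=pickle.load(open('w11.pkl','rb'))
for X in((480.7,-167,92),(467.7,-167,92),(493.7,-167,92),(480.7,-153,52),(480.7,-153,92)): print(X,proj(w,X).round(1))
r=blobs(w,((0,120,60),(8,255,255)),50)[0]; print(cv2.boundingRect(r[3]),[proj(w,(482.5+a,-199.5+b,z)).round(1) for z in(94,99) for a,b in((0,15),(0,-15),(15,0),(-15,0))])
E
```

```text
(480.7, -167, 92) [278.9 223. ]
(467.7, -167, 92) [238.7 222. ]
(493.7, -167, 92) [319.1 224. ]
(480.7, -153, 52) [279.8 163.8]
(480.7, -153, 92) [280.1 180.2]
(240, 286, 80, 64) [array([283. , 275.5]), array([280.5, 353.3]), array([325.5, 316.7]), array([237.8, 314.7]), array([283.1, 282.4]), array([280.5, 363. ]), array([327.4, 325.2]), array([236., 323.])]
```

```bash
python3 - <<'E'
from h import *
w=pickle.load(open('w11.pkl','rb'));H=cv2.cvtColor(w["frame"],cv2.COLOR_BGR2HSV)
print([tuple(map(int,H[r,262])) for r in range(156,236,2)])
w=pickle.load(open('w10.pkl','rb'));b=blobs(w,((22,110,100),(36,255,255)),50)[0];print(cv2.boundingRect(b[3]),[proj(w,X).round(1).tolist() for X in((480.7,-167,92),(480.7,-153,52),(467.7,-167,92))])
for v in('w6','w7'): pass
E
```

```text
[(30, 7, 117), (10, 6, 124), (20, 49, 140), (22, 109, 110), (23, 132, 133), (22, 115, 118), (22, 128, 131), (22, 124, 123), (23, 141, 146), (23, 145, 174), (24, 153, 220), (26, 148, 233), (26, 144, 239), (27, 142, 241), (27, 142, 240), (26, 142, 240), (27, 141, 239), (26, 142, 239), (26, 142, 239), (26, 143, 238), (26, 141, 238), (26, 143, 237), (26, 144, 236), (26, 143, 236), (26, 142, 237), (26, 143, 235), (26, 142, 236), (26, 142, 234), (25, 144, 230), (23, 138, 209), (120, 16, 145), (111, 112, 176), (112, 115, 178), (111, 117, 178), (111, 119, 176), (111, 120, 176), (110, 123, 176), (111, 126, 176), (111, 125, 177), (111, 128, 176)]
(244, 162, 70, 47) [[279.4, 215.7], [280.0, 164.1], [244.3, 214.8]]
```

```bash
python3 -c "
from workcell import manip
print(manip.finish_job())"
```

```text
the job is handed in; nothing more can be done
None
```

I handed the job in at about 20 s: the gauge is seated in the slot, the carriage is at the next hole, and the gripper is holding the plunger on its hard stop with about 20 N. In the last wrist view the gauge sat 1–2 mm further towards +y than where I set it, probably from light contact with the carriage, but it was still fully down.

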